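# Switch off the worktop socket under its splash lid

### The job

Switch off the worktop socket box: press the front of its closed splash lid in once so that it pops open by itself, press the raised, red-marked half of the paddle switch inside so that it flips over, then push the lid down and press it in until it latches shut again. Nothing is to be picked up; leave the mug, salt shaker, lemon, garlic and the other things around it where they stand.

Things in the scene. Friction and masses are not known exactly. Their poses are not given: they have to be found in the camera images.
- socket_box: black socket box fixed to the worktop, 128 (x) by 154 (y) by 52 mm high; origin on the worktop under its middle; x from its low front wall (at -62 mm, 39 mm high) to the hinge rail at the back (+66 mm, 44 mm high), y to its left, z up. Side rims 52 mm high at y = +-72 mm. Inside: a grey plate 26 mm up with two round outlets at the back, the paddle switch in front
- lid_hinge (a point): middle of the lid's hinge line: x = +50 mm, y = 0, 49 mm up in the box frame, axes as the box's; the line runs along y. The open lid's spring swings it up in about 1 s. To shut it, push its outer face (which looks away to the box's back when open) forward and down, 1 to 3 N near the front edge; pressed in past -0.055 rad and let go, it stays shut at 0; pressed less, it reopens
- splash_lid (a joint): angle of the brushed-metal lid (102 by 128 by 5 mm, front edge 104 mm from the hinge), rad. 0 = latched, level, its top 51.5 mm above the worktop; 1.75 = fully open, just past upright, leaning back, held by its spring; -0.066 = pressed fully in, 6 mm down at the front. Push-push latch: from shut, pressing past -0.05 and letting go frees it, and it swings fully open by itself
- lid_front (a point): round touch mark on the lid's outer face, on its middle line, 86 mm from the hinge and 18 mm from the free front edge; moves with the lid. z axis out of the outer face, x axis towards the hinge. Pressing the lid in here takes about 2 N; at the stop it is rigid
- paddle (a joint): angle of the white dished paddle switch, rad: 0 = on (left half lies level, right half, at the box's -y side, stands up at 0.26 rad and shows red marks), 0.26 = off (right half level, left half up). Over-centre: it snaps to the nearer end; about 2 N at the press point takes it over, and at the end it is rigid
- paddle_raised_half (a point): press point on the raised half's top face, 22 mm to the right (box -y) of the paddle's middle; about 37 mm above the worktop when on, 31 mm when off. The paddle is 60 mm long along the box's y, 30 mm wide along x, its middle 68 mm in front of the lid hinge (box x = -18 mm); the outlets behind it stand no higher than 29 mm; reachable only with the lid open
- mug_bench: white mug with black waves, 79 mm wide and 98 mm high, handle to one side, left of the box; bystander. Origin under its middle.
- salt_shaker: glass salt shaker with grey cap, 44 mm wide, 90 mm high, right of the box; bystander. Origin under its middle.
- lemon_a: lemon, 78 by 55 mm, right of the box; bystander.
- garlic: garlic bulb, 60 mm, behind and left of the box; bystander.
- teaspoon: steel teaspoon, 139 mm long, lying left of the box; bystander.
- honey_jar: jar with red lid, 65 mm wide, 100 mm high, at the back; bystander.
- tin_small: food tin, 75 mm wide, 58 mm high, at the back; bystander.
- glass_jar_0: open glass jar, 86 mm wide, 115 mm high, at the back; bystander.

How it is judged:
By the outcome, as a careful person would: the job done as asked, in the order asked, and still so for the second after the job is handed in, with the robot touching nothing.
It also fails if it takes over 53 s, if anything falls off the work surface, if the arm or the gripper's body presses on something with over 40 N, if the wrist force passes 120 N, or if a joint passes its speed limit or range.

### The arm

A 7-joint arm with a two-finger parallel gripper is mounted at the origin on a cart in front of the work surface, level with it; the furniture and walls round the work are solid. World frame = base frame: x ahead of the robot, y to its left, z up, the work surface at z = 0. Lengths are in mm, angles in rad, forces in N, time in s.
With the tool pointing down it reaches from about 425 to 950 mm from the base axis. Payload 16.7 kg.
Tool frame: the origin (TCP) lies at the very end of the fingers, on their centre line; the grasp point (between the pads) lies 19 mm behind it; z points along the fingers, y is the line along which they close (so a half turn about z gives the same grasp; the last joint's range is limited). The gripper opens to 94 mm and grips with 3 to 60 N. Pads are 16 mm wide; open, the fingers measure 119 mm over their backs; the gripper's body (75 mm by 177 mm) begins 78 mm behind the grasp point.
Start: joints at [1.113, 0.426, 0.074, 1.606, -0.034, 1.111, -0.067], TCP at [205.112, -643.042, 205.467] pointing down, gripper open.
Joint ranges: [-2.85, 2.85], [-0.5, 2.14], [-1.23, 1.37], [0.21, 2.46], [-1.02, 4.16], [0.16, 2.05], [-2.73, 2.73]. Speed limits (rad/s): [1.89, 1.89, 2.39, 2.39, 3.01, 3.01, 3.01].

### API

Orientations are given as [roll, pitch, yaw] about the fixed x, y, z axes, in that order (R = Rz(yaw) Ry(pitch) Rx(roll)).
In Python, from cell import status, viewer, env gives the robot as it stands. The module is installed in compiled form; this text tells all that it offers.
- The arm moves only by the shell command python3 -m crank 'ROWS'. ROWS is text: rows parted by semicolons, each of 7 numbers parted by spaces: the turn, a rotation vector about the world's x, y, z in degrees, then the shift along the world's x, y, z in mm, then the opening, from -1 (shut) to 1 (fully open). In form: wx wy wz x y z grip; .... A call has 1 to 12 rows; each row shifts and turns the commanded pose from where the row before left it; what a row does not reach is not made up. A row lasts 1/10 s, in which the tool goes at most 50 mm and 8.59 degrees, less where a joint would pass 70% of its speed; a pose out of reach is approached as far as the arm can. A call with a gripper value outside its range is refused whole. The fingers move at their own pace and stop on an object; the grip force is fixed at half the most. Time passes only in rows, so rows that do not move let the fingers close. It gives the time, the measured TCP pose, the force, the opening and the grip force at its end, in the units of the state.
- status.state(): the state, without advancing time (a new reading comes with each control period).
- viewer.get_image(name): name is "scene" or "top"; returns a dict with "frame" (420x560x3 uint8, red, green, blue), "fx", "fy", "cx", "cy" (pixels), "extrinsics" (4x4, takes a point from camera to world coordinates). Camera axes: x right, y down, z forward; pixel columns grow to the right and rows downward; lengths in mm; the calibration is good to about 2 mm. A picture is of the moment at which its call begins. There is no depth.
- env.finish_job(): hands the job in; it is judged then, once.
The state is a dict: "t": time; "joint_positions": joint angles; "qvel": joint speeds; "joint_torque": joint torques, N m; "position": TCP position; "ee_rot": TCP orientation; "ft_force": force on the tool from outside, world axes, zero at the start; "torque": the same for the moment, N m; "finger_gap": finger opening in mm; "grasp_force": force on a finger pad.
Only numpy, scipy, OpenCV 4.12 (cv2) and the standard library are available. Lean on these libraries where they do the work, as an engineer would, in place of code of your own. Each camera call takes 0.05 s, during which the arm holds its last target. There are 200 camera calls.

## Working session

There is one attempt and no reset: what is moved stays moved. The work goes in short steps, Python scripts to look and compute and a shell command to move; the robot and the scene stay as the last step left them, time stands still between calls to the robot, and variables do not carry over. Pictures are saved under pics/ and viewed, at most 10 in all, crops included, and the job is handed in when it is done.

```bash
mkdir -p pics
cat > h.py <<'E'
import numpy as np,cv2
from cell import status,viewer,env
def snap(n,f):
    d=viewer.get_image(n); cv2.imwrite('pics/'+f,d['frame'][:,:,::-1]); 
    np.savez('pics/'+n+'.npz',**{k:np.array(d[k]) for k in('fx','fy','cx','cy','extrinsics')}); return d
def ray(n,u,v,z):
    d=np.load('pics/'+n+'.npz');E=d['extrinsics']
    r=E[:3,:3]@np.array([(u-d['cx'])/d['fx'],(v-d['cy'])/d['fy'],1]);o=E[:3,3]
    return o+r*(z-o[2])/r[2]
def proj(n,p):
    d=np.load('pics/'+n+'.npz');E=d['extrinsics']
    c=E[:3,:3].T@(np.array(p)-E[:3,3]);return d['fx']*c[0]/c[2]+d['cx'],d['fy']*c[1]/c[2]+d['cy']
E
python3 - <<'E'
from h import *
for n in('scene','top'):
    d=snap(n,n+'0.png');print(d['extrinsics'].round(2),d['fx'])
s=status.state();print(s)
E
```

```text
[[-8.8000e-01 -2.6000e-01  4.0000e-01  1.3117e+02]
 [-4.7000e-01  4.5000e-01 -7.6000e-01  8.8618e+02]
 [ 2.0000e-02 -8.6000e-01 -5.1000e-01  6.6019e+02]
 [ 0.0000e+00  0.0000e+00  0.0000e+00  1.0000e+00]] 508.2639006535232
[[ 0.00000e+00 -1.00000e+00  7.00000e-02  5.15820e+02]
 [-1.00000e+00 -0.00000e+00  3.00000e-02 -1.30900e+01]
 [-2.00000e-02 -7.00000e-02 -1.00000e+00  1.15212e+03]
 [ 0.00000e+00  0.00000e+00  0.00000e+00  1.00000e+00]] 522.1783684615283
{'t': 0.1, 'joint_positions': array([ 1.11248601,  0.42663052,  0.07384942,  1.60652262, -0.03407452,
        1.11079253, -0.06708086]), 'qvel': array([-0.00034555,  0.0003207 ,  0.00031734,  0.0005818 ,  0.00019798,
        0.00046933,  0.00096878]), 'joint_torque': array([ 5.47029762e-03, -9.37478971e+01,  3.67590331e+00, -4.55047917e+01,
       -4.86142456e-02,  1.67429389e-02,  1.02860017e-04]), 'position': array([ 205.00311182, -642.7167151 ,  204.88050843]), 'ee_rot': array([-3.14050254e+00,  9.48116351e-05,  3.08813092e-01]), 'ft_force': array([-0.20440126, -0.09354572,  0.82300658]), 'torque': array([ 0.01491601, -0.00285427,  0.00664566]), 'grasp_force': 0.0, 'finger_gap': 94.04212638358288}
```

View pics/top0.png

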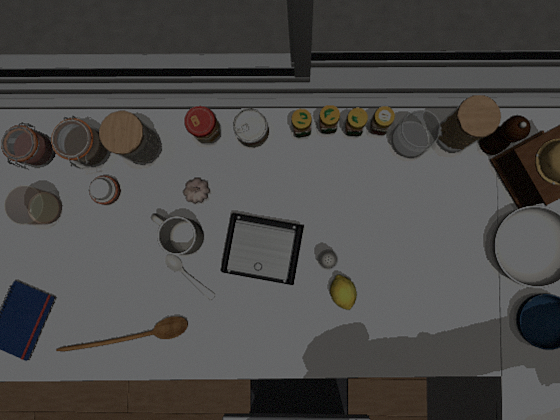

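View pics/scene0.png

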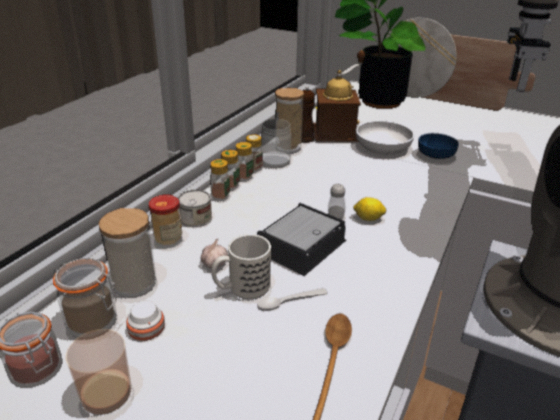

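The top view shows the box with corners near (231,212), (303,221), (294,284), (222,273) and the touch mark at (258,266). The mug is at its left at (180,235), and the salt shaker (328,259) and lemon (343,291) are at its right.

Run:
```python
from h import *
im=cv2.imread('pics/top0.png')
c=im[200:295,210:315]; cv2.imwrite('pics/crop0.png',cv2.resize(c,None,fx=6,fy=6,interpolation=cv2.INTER_CUBIC))
m=(cv2.cvtColor(c,cv2.COLOR_BGR2GRAY)<40).astype(np.uint8)
cs,_=cv2.findContours(m,cv2.RETR_EXTERNAL,cv2.CHAIN_APPROX_NONE);k=max(cs,key=cv2.contourArea)
b=cv2.boxPoints(cv2.minAreaRect(k))+[210,200]
for q in b: print(q,ray('top',*q,48).round(1))
print('mark',ray('top',258,266.5,51.5))
for n,p in dict(mug=(180,235,98),salt=(328,258,90),lemon=(343,291,27)).items(): print(n,ray('top',*p).round())
```

```text
[219.75999832 271.31999969] [463.1 161.9  48. ]
[230.6400032  211.47999954] [589.8 140.4  48. ]
[303.68000793 224.76000214] [562.1 -14.9  48. ]
[292.80000305 284.6000061 ] [436.2   7.6  48. ]
mark [473.82400816  80.85769629  51.5       ]
mug [538. 236.  98.]
salt [493. -64.  90.]
lemon [422. -99.  27.]
```

View pics/crop0.png

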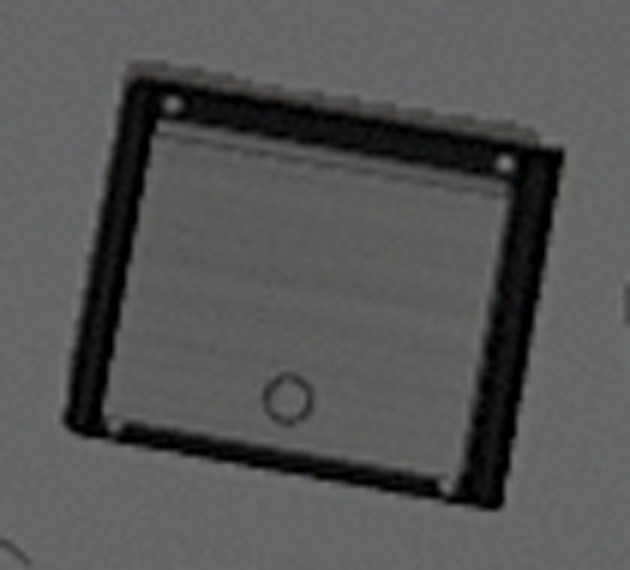

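```bash
python3 -m crank '0 0 -5 40 25 0 -1; 0 0 -7 40 25 0 -1; 0 0 -7 40 25 0 -1; 0 0 -7 40 25 0 -1; 0 0 -2 15 45 0 -1; 0 0 0 15 45 0 -1; 0 0 0 15 45 0 -1; 0 0 0 15 45 0 -1; 0 0 0 10 45 0 -1; 0 0 0 10 45 0 -1; 0 0 0 10 45 0 -1; 0 0 0 10 45 0 -1'
python3 -c "
from h import *
print(status.state())"
```

```text
t: 1.3
position: [465.0, -181.2, 205.4]
ee_rot: [3.142, 0.0, -0.18]
ft_force: [1.0, -0.4, -0.0]
finger_gap: 1.8
grasp_force: 0.0
{'t': 1.3, 'joint_positions': array([ 0.3243048 ,  0.14257762, -0.09002615,  1.98742451,  0.01514146,
        1.01223047, -1.5236296 ]), 'qvel': array([-0.59003054, -0.13018343, -0.36026983,  0.15345253,  0.04906862,
       -0.02447294, -0.96681824]), 'joint_torque': array([  8.65068376, -60.37584543,   3.20609584, -42.19776392,
        -0.10031444,   0.28111341,   3.29147011]), 'position': array([ 465.01865225, -181.18021267,  205.44028741]), 'ee_rot': array([ 3.14152907e+00,  2.23231357e-05, -1.79995359e-01]), 'ft_force': array([ 1.00800152, -0.44353683, -0.04490097]), 'torque': array([ 0.02096994, -0.04920481, -0.02981622]), 'grasp_force': 0.0, 'finger_gap': 1.8411105425722576}
```

```bash
python3 -m crank '0 0 0 3 45 0 -1; 0 0 0 3 45 0 -1; 0 0 0 3 45 0 -1; 0 0 0 0 45 -20 -1; 0 0 0 0 45 -20 -1; 0 0 0 0 37 -30 -1; 0 0 0 0 0 -40 -1; 0 0 0 0 0 -15 -1; 0 0 0 0 0 0 -1'
python3 - <<'E'
from h import *
print(status.state()['joint_positions'].round(2))
a=snap('top','t1.png')['frame'];b=snap('scene','s1.png')['frame']
c=np.hstack([cv2.resize(a[180:310,190:320],(400,400),interpolation=2),cv2.resize(b[150:290,230:370],(400,400),interpolation=2)])
cv2.imwrite('pics/c1.png',c[:,:,::-1])
E
```

```text
t: 2.2
position: [472.4, 78.9, 78.3]
ee_rot: [3.14, 0.004, -0.179]
ft_force: [-0.7, 0.3, 0.1]
finger_gap: 0.6
grasp_force: 0.0
[-0.04  0.29 -0.3   2.13  0.13  0.73 -2.17]
```

View pics/c1.png

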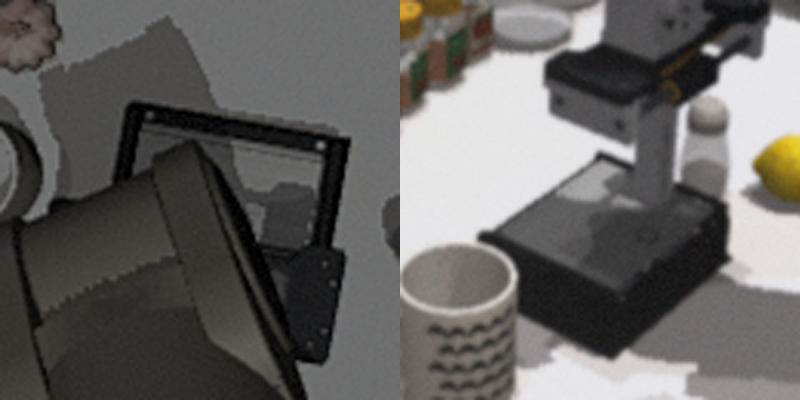

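The fingers are right above the touch mark, which is at crop (650,235) with the fingertips at (655,205). I'll press down in small steps.

```bash
python3 -m crank '0 0 0 0 0 -10 -1; 0 0 0 0 0 -10 -1; 0 0 0 0 0 -4 -1; 0 0 0 0 0 0 -1'; python3 -m crank '0 0 0 0 0 -2 -1; 0 0 0 0 0 -2 -1;0 0 0 0 0 0 -1'
```

```text
t: 2.7
position: [473.7, 78.8, 55.9]
ee_rot: [3.141, 0.001, -0.18]
ft_force: [0.4, -0.4, 1.1]
finger_gap: 0.6
grasp_force: 0.0
t: 3.0
position: [474.2, 79.0, 52.4]
ee_rot: [-3.141, -0.0, -0.18]
ft_force: [0.8, 0.2, 0.9]
finger_gap: 0.3
grasp_force: 0.1
```

```bash
python3 -m crank '0 0 0 0 0 -2 -1; 0 0 0 0 0 -2 -1;0 0 0 0 0 0 -1'; python3 -m crank '0 0 0 0 0 -2 -1;0 0 0 0 0 -1 -1; 0 0 0 0 0 0 -1'
```

```text
t: 3.3
position: [474.2, 79.0, 48.3]
ee_rot: [-3.141, -0.0, -0.18]
ft_force: [-0.3, 0.0, 2.4]
finger_gap: 0.2
grasp_force: 1.1
t: 3.6
position: [474.3, 79.0, 45.6]
ee_rot: [-3.141, -0.0, -0.18]
ft_force: [-1.8, 0.3, 10.2]
finger_gap: 0.4
grasp_force: 5.0
```

Pressed to the stop. Now a fast retreat upward.

```bash
python3 -m crank '0 0 0 0 0 30 -1; 0 0 0 0 0 45 -1; 0 0 0 0 0 45 -1; 0 0 0 -5 0 40 -1; 0 0 0 -5 0 20 -1; 0 0 0 0 0 0 -1;0 0 0 0 0 0 -1;0 0 0 0 0 0 -1;0 0 0 0 0 0 -1;0 0 0 0 0 0 -1;0 0 0 0 0 0 -1;0 0 0 0 0 0 -1'
python3 - <<'E'
from h import *
a=snap('top','t2.png')['frame'];b=snap('scene','s2.png')['frame']
c=np.hstack([cv2.resize(a[180:310,190:320],(400,400),interpolation=2),cv2.resize(b[150:290,230:370],(400,400),interpolation=2)])
cv2.imwrite('pics/c2.png',c[:,:,::-1])
E
```

```text
t: 4.8
position: [464.0, 79.0, 225.2]
ee_rot: [3.142, 0.0, -0.18]
ft_force: [-0.0, 0.3, -0.1]
finger_gap: 0.2
grasp_force: 0.0
```

View pics/c2.png

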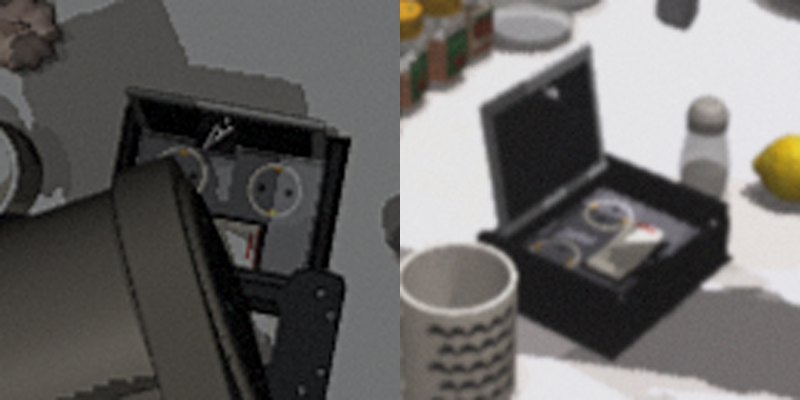

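Lid is fully open; the paddle's red-marked half is visible at top crop (250,245), and scene crop (640,238).

Run:
```python
from h import *
print(ray('top',190+260*.325,180+248*.325,39), 'expected right edge 486,48')
for p in((487.5,56,37),(486.1,48.1,39)):
    u,v=proj('scene',p);print('scene crop',(u-230)*400/140+400,(v-150)*400/140)
```

```text
[486.01288436  46.89807934  39.        ] expected right edge 486,48
scene crop 643.1043497798036 229.2716757987192
scene crop 649.3552594772096 222.41842343902866
```

```bash
python3 -m crank '0 0 0 12 -12 -20 -1; 0 0 0 11 -12 -35 -1; 0 0 0 0 0 -45 -1; 0 0 0 0 0 -40 -1; 0 0 0 0 0 -25 -1; 0 0 0 0 0 -12 -1; 0 0 0 0 0 0 -1; 0 0 0 0 0 0 -1'; python3 -m crank '0 0 0 0 0 -3 -1; 0 0 0 0 0 -3 -1;0 0 0 0 0 -2 -1;0 0 0 0 0 0 -1'
```

```text
t: 5.7
position: [487.8, 55.1, 49.4]
ee_rot: [-3.141, -0.001, -0.18]
ft_force: [0.3, -0.7, 0.1]
finger_gap: 0.3
grasp_force: 0.0
t: 6.1
position: [487.1, 54.9, 40.5]
ee_rot: [-3.142, -0.0, -0.18]
ft_force: [-0.5, 0.3, 0.9]
finger_gap: 0.4
grasp_force: 0.0
```

```bash
for i in 1 ; do python3 -m crank '0 0 0 0 0 -2 -1; 0 0 0 0 0 -2 -1;0 0 0 0 0 0 -1'; done; python3 -m crank '0 0 0 0 0 -2 -1; 0 0 0 0 0 -1 -1;0 0 0 0 0 0 -1'; python3 -m crank '0 0 0 0 0 -1 -1; 0 0 0 0 0 -1 -1; 0 0 0 0 0 0 -1'
```

```text
t: 6.4
position: [487.0, 54.9, 36.2]
ee_rot: [3.142, 0.0, -0.18]
ft_force: [0.8, 0.4, 0.4]
finger_gap: 0.6
grasp_force: 0.1
t: 6.7
position: [487.0, 55.0, 33.3]
ee_rot: [3.142, 0.0, -0.18]
ft_force: [0.1, 0.1, 1.2]
finger_gap: 0.6
grasp_force: 0.0
t: 7.0
position: [487.2, 55.0, 31.7]
ee_rot: [-3.142, -0.0, -0.18]
ft_force: [-1.1, -0.4, 7.0]
finger_gap: 0.3
grasp_force: 3.6
```

```bash
python3 -m crank '0 0 0 0 0 15 -1; 0 0 0 0 0 45 -1; 0 0 0 0 0 45 -1; 0 0 0 0 0 45 -1; 0 0 0 0 0 30 -1; 0 0 0 0 0 0 -1;0 0 0 0 0 0 -1'
python3 - <<'E'
from h import *
a=snap('top','t3.png')['frame'];b=snap('scene','s3.png')['frame']
c=np.hstack([cv2.resize(a[180:310,190:320],(400,400),interpolation=2),cv2.resize(b[150:290,230:370],(400,400),interpolation=2)])
cv2.imwrite('pics/c3.png',c[:,:,::-1])
w=lambda bx:(509.2+.984*bx,74.4-.179*bx)
print('start',w(110),status.state()['position'])
for th in np.arange(1.75,-.01,-.125):
    bx=50-86*np.cos(th)+10.5*np.sin(th);z=49+86*np.sin(th)+2.5*np.cos(th);print(round(th,3),np.round([*w(bx),z],1))
E
```

```text
t: 7.7
position: [487.3, 54.9, 211.7]
ee_rot: [-3.141, -0.001, -0.18]
ft_force: [0.0, -0.1, -0.8]
finger_gap: 0.0
grasp_force: 0.0
start (617.4399999999999, 54.71000000000001) [486.47584022  54.76228888 210.37308535]
1.75 [583.7  60.9 133.2]
1.625 [573.3  62.7 134.7]
1.5 [562.7  64.7 135. ]
1.375 [552.1  66.6 133.8]
1.25 [541.5  68.5 131.4]
1.125 [531.2  70.4 127.7]
1.0 [521.4  72.2 122.7]
0.875 [512.1  73.9 116.6]
0.75 [503.5  75.4 109.5]
0.625 [495.8  76.8 101.3]
0.5 [489.1  78.1  92.4]
0.375 [483.4  79.1  82.8]
0.25 [479.   79.9  72.7]
0.125 [475.7  80.5  62.2]
0.0 [473.8  80.8  51.5]
```

View pics/c3.png

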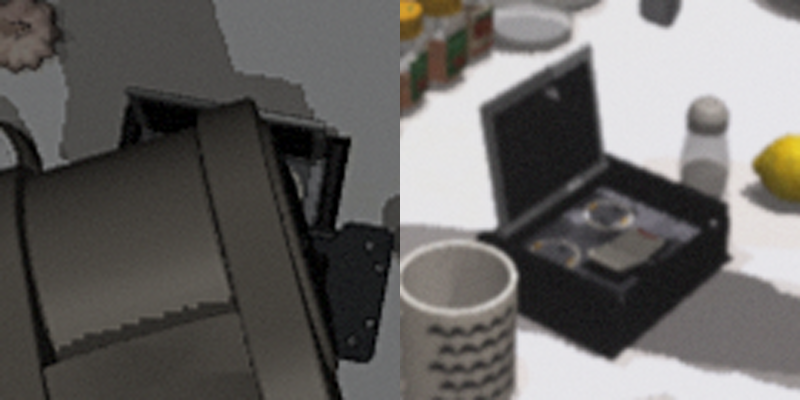

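The scene view suggests a flip, with the paddle at crop (625,250), but I'll move aside for a clear look.

```bash
python3 -m crank '0 0 0 0 -45 0 -1; 0 0 0 0 -45 0 -1; 0 0 0 0 -45 0 -1; 0 0 0 0 -45 0 -1; 0 0 0 0 -45 0 -1; 0 0 0 0 -25 0 -1; 0 0 0 0 0 0 -1'
python3 - <<'E'
from h import *
a=snap('top','t4.png')['frame'];b=snap('scene','s4.png')['frame'];o=cv2.imread('pics/s2.png')[:,:,::-1]
r=lambda i:cv2.resize(i,(265,265),interpolation=2)
c=np.hstack([r(np.clip(a[230:290,225:285]*2.2,0,255).astype(np.uint8)),r(b[205:260,285:340]),r(o[205:260,285:340])])
cv2.imwrite('pics/c4.png',c[:,:,::-1])
E
```

```text
t: 8.5
position: [485.8, -198.6, 209.8]
ee_rot: [3.141, 0.003, -0.185]
ft_force: [-0.1, 0.5, 0.8]
finger_gap: 0.5
grasp_force: 0.0
```

View pics/c4.png

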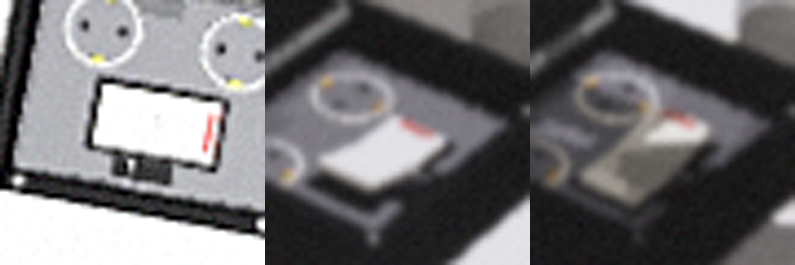

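The paddle has flipped: in the middle panel the left half is raised and the red-marked right half is down, unlike the earlier right panel. Next I move behind the open lid.

```bash
python3 -m crank '0 0 0 33 20 0 -1; 0 0 0 33 30 0 -1; 0 0 0 33 34 0 -1; 0 0 0 32 34 0 -1; 0 0 0 0 45 0 -1; 0 0 0 0 45 0 -1; 0 0 0 0 46 0 -1; 0 0 0 0 0 -20 -1; 0 0 0 0 0 0 -1; 0 0 0 0 0 0 -1'
python3 - <<'E'
from h import *
a=snap('top','t5.png')['frame'];b=snap('scene','s5.png')['frame']
c=np.hstack([cv2.resize(a[120:310,150:340],(400,400),interpolation=2),cv2.resize(b[60:290,200:430],(400,400),interpolation=2)])
cv2.imwrite('pics/c5.png',c[:,:,::-1])
E
```

```text
t: 9.6
position: [617.5, 59.0, 191.1]
ee_rot: [3.141, 0.001, -0.18]
ft_force: [-0.0, -0.3, -0.6]
finger_gap: 0.3
grasp_force: 0.0
```

View pics/c5.png

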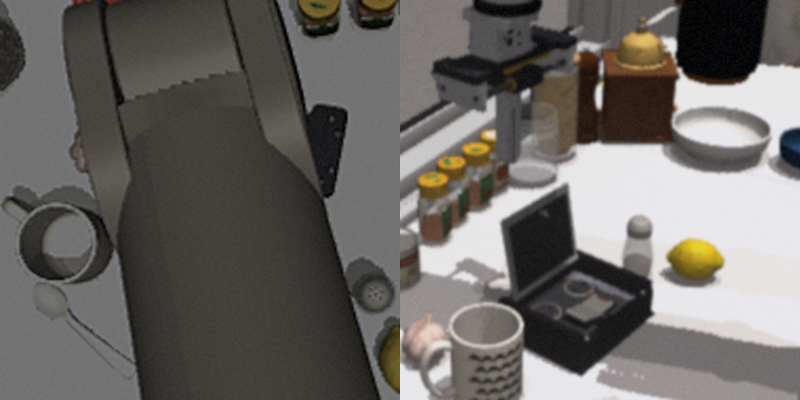

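The arm and hand are clear behind and above the lid (hand at scene crop (505,100), lid at (540,240)). Now I lower, approach, and push the lid along its arc.

```bash
python3 -m crank '0 0 0 0 0 -25 -1; 0 0 0 0 0 -20 -1; 0 0 0 0 0 -13 -1; 0 0 0 -12 0 0 -1; 0 0 0 -10 1 0 -1; 0 0 0 0 0 0 -1'
python3 -m crank '0 0 0 -6 1 0 -1; 0 0 0 -6 1 0 -1; 0 0 0 -5 1 1 -1; 0 0 0 -5 1 1 -1; 0 0 0 -5 1 0 -1; 0 0 0 -5 1 0 -1;0 0 0 0 0 0 -1'
```

```text
t: 10.3
position: [595.2, 60.1, 134.7]
ee_rot: [-3.141, -0.001, -0.18]
ft_force: [0.9, -1.0, 0.6]
finger_gap: 0.6
grasp_force: 0.0
t: 11.0
position: [563.5, 66.0, 135.5]
ee_rot: [3.141, 0.0, -0.18]
ft_force: [0.8, -0.3, 0.7]
finger_gap: 0.3
grasp_force: 0.6
```

```bash
python3 -m crank '0 0 0 -6 1 -1 -1; 0 0 0 -5 1 -1 -1; 0 0 0 -5 1 -1 -1; 0 0 0 -5 1 -1 -1; 0 0 0 -5 1 -2 -1; 0 0 0 -5 1 -2 -1; 0 0 0 -5 1 -2.5 -1; 0 0 0 -5 1 -2.5 -1; 0 0 0 -5 1 -3 -1; 0 0 0 -5 0 -3 -1; 0 0 0 -4 1 -3.5 -1; 0 0 0 -4 0 -3.5 -1'
```

```text
t: 12.2
position: [504.9, 76.3, 109.3]
ee_rot: [-3.141, -0.0, -0.18]
ft_force: [1.6, 1.0, 1.2]
finger_gap: 0.7
grasp_force: 1.0
```

```bash
python3 -m crank '0 0 0 -4 1 -4 -1; 0 0 0 -4 0 -4 -1; 0 0 0 -4 1 -5 -1; 0 0 0 -3 0 -4 -1; 0 0 0 -3 1 -5 -1; 0 0 0 -3 0 -5 -1; 0 0 0 -2 1 -5 -1; 0 0 0 -2 0 -5 -1; 0 0 0 -2 0 -5 -1; 0 0 0 -1 0 -5 -1; 0 0 0 -1 0 -5 -1; 0 0 0 0 0 0 -1'
python3 -m crank '0 0 0 -1 0 -3 -1; 0 0 0 0 0 -2 -1; 0 0 0 0 0 0 -1'
```

```text
t: 13.4
position: [475.6, 79.9, 56.8]
ee_rot: [3.141, 0.001, -0.18]
ft_force: [0.9, -0.6, 2.0]
finger_gap: 0.7
grasp_force: 0.9
t: 13.7
position: [475.0, 80.0, 52.3]
ee_rot: [3.142, 0.0, -0.18]
ft_force: [1.6, 0.5, 2.2]
finger_gap: 0.5
grasp_force: 1.0
```

```bash
python3 -m crank '0 0 0 0 0 -2 -1; 0 0 0 0 0 -2 -1;0 0 0 0 0 0 -1'; python3 -m crank '0 0 0 0 0 -1.5 -1;0 0 0 0 0 -1.5 -1; 0 0 0 0 0 0 -1;0 0 0 0 0 0 -1'
```

```text
t: 14.0
position: [475.0, 79.9, 48.2]
ee_rot: [3.142, 0.0, -0.18]
ft_force: [-0.4, 0.2, 1.6]
finger_gap: 0.8
grasp_force: 1.1
t: 14.4
position: [475.1, 79.9, 45.7]
ee_rot: [3.142, -0.0, -0.18]
ft_force: [-2.8, -0.6, 10.2]
finger_gap: 0.6
grasp_force: 5.2
```

At the stop again (45.7 mm, 10 N). I lift off and check.

```bash
python3 -m crank '0 0 0 0 0 5 -1; 0 0 0 0 0 20 -1; 0 0 0 0 0 45 -1; 0 0 0 0 0 45 -1; 0 0 0 0 0 40 -1; 0 0 0 0 -30 0 -1; 0 0 0 0 -45 0 -1; 0 0 0 0 -45 0 -1; 0 0 0 0 -45 0 -1; 0 0 0 0 -45 0 -1; 0 0 0 0 0 0 -1; 0 0 0 0 0 0 -1'
python3 -m crank '0 0 0 0 0 0 -1; 0 0 0 0 0 0 -1; 0 0 0 0 0 0 -1; 0 0 0 0 0 0 -1; 0 0 0 0 0 0 -1'
python3 - <<'E'
from h import *
a=snap('top','t6.png')['frame'];b=snap('scene','s6.png')['frame']
c=np.hstack([cv2.resize(a[120:310,150:340],(400,400),interpolation=2),cv2.resize(b[60:290,200:430],(400,400),interpolation=2)])
cv2.imwrite('pics/c6.png',c[:,:,::-1])
E
```

```text
t: 15.6
position: [474.7, -130.8, 200.3]
ee_rot: [-3.141, 0.001, -0.182]
ft_force: [0.4, 0.3, 0.4]
finger_gap: 0.2
grasp_force: 0.0
t: 16.1
position: [475.2, -129.7, 200.5]
ee_rot: [-3.142, -0.0, -0.179]
ft_force: [-0.4, 0.3, 0.5]
finger_gap: -0.1
grasp_force: 0.0
```

View pics/c6.png

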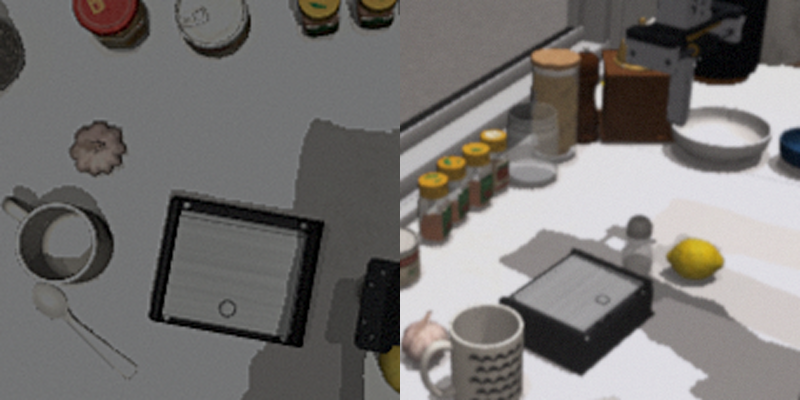

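The lid is shut and level (touch mark at top crop (227,308)), and the bystanders have not moved.

```bash
python3 -c "
from cell import env
print(env.finish_job())"
```

```text
the job is handed in; nothing more can be done
None
```

The socket box is switched off: the lid popped open on one press, the paddle flipped to off, the lid is latched shut again, nothing around it was moved, and the job was handed in at about 16 s.

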